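Check pull of the tray kitchen's long spring scale

TASK

Two spring scales lie on boards on the kitchen table. Take the long one by its upright wooden grip, pull its slide out until the pointer under the grip is level with the steel clip on the rule, and hold it there steadily for two seconds. Then ease the slide back fully home without letting it snap back, and let go; leave the short scale alone.

Things in the scene. Friction and masses are not known exactly. Their poses are not given: they have to be found in the camera images.
- scale_grip (a point): Centre of the LONG spring scale's upright round wooden grip: post 22 mm in diameter, top 26 mm above this point, free down to 30 mm below it, 76 mm above the table, on the outer end of the steel drawbar. Behind it 47 mm clear gap (when home), then the scale's aluminium tube (top 62 mm above the table). Pulls out along this point's own -x; z up. The pointer, a dark tongue, sits under it towards +y.
- set_mark (a point): Set mark: middle of the top of the small pointed dark steel clip (12 mm wide) beside the rule on the long scale's board, 41 mm to the +y side of the grip's path and 32 mm above the table, so below the fingers. It is 60 to 120 mm along the pull from the grip's home. The pointer is level with it when it and scale_grip have the same place along scale_grip's x axis.
- long_scale_slide (a joint): How far the long scale's slide is out, in m: 0 = fully home, at most 0.15. A spring pulls it home with 2.4 N at home plus 80 N/m (12 N at 0.12); let go, it snaps back. The long scale is fixed to the table: board 400 x 110 x 12 mm, tube 44 mm in diameter and 150 mm long.
- short_scale_slide (a joint): How far the SHORT spring scale's slide is out, in m, 0 = home. Not to be used. Board 240 x 75 mm, tube 28 mm in diameter and 85 mm long, grip 16 mm in diameter, no steel clip. It lies beside the long one, nearer to the robot or farther away, facing about the same way.

How it is judged:
On the way:
1. the long scale's pointer is held level with the clip, within 10 mm, for a second (x of set_mark in the frame of scale_grip between -0.01 and 0.01 m), for 1 s.
At the end, for the whole second after the job is handed in: After the hold at the clip, the long scale's slide is back home (within 10 mm of its stop) and let go, and the short scale's slide is home too (within 10 mm) (value of joint each of long_scale_slide, short_scale_slide below 0.01 m); the robot touches nothing.
It fails at once if the long scale's slide snaps back (faster than 0.6 m/s) (velocity of joint long_scale_slide below -0.6 m/s).
It fails at once if the short scale is pulled out (more than 20 mm) (value of joint short_scale_slide above 0.02 m).
It also fails if it takes over 40 s, if anything falls off the work surface, if the arm or the gripper's body presses on something with over 40 N, if the wrist force passes 120 N, or if a joint passes its speed limit or range.

ROBOT

A 6-joint arm with a two-finger parallel gripper is mounted at the origin on the work surface. World frame = base frame: x ahead of the robot, y to its left, z up, the work surface at z = 0. Lengths are in m, angles in rad, forces in N, time in s.
With the tool pointing down it reaches from about 0.375 to 0.9 m from the base axis. Payload 3.1 kg.
Tool frame: the origin (TCP) lies midway between the tips of the shut fingers; the grasp point (between the pads) lies 19 mm behind it; z points along the fingers, y is the direction in which the jaws open and shut (so a half turn about z gives the same grasp; the last joint's range is limited). The gripper opens to 87 mm and grips with 3 to 60 N. Pads are 19 mm wide; open, the fingers measure 117 mm over their backs; the gripper's body (75 mm by 190 mm) begins 51 mm behind the grasp point.
Start: joints at [1.04, 0.527, 1.433, -0, 1.181, -0.178], TCP at [0.216, 0.586, 0.223] pointing down, gripper open.
Joint ranges: [-3.08, 3.08], [-0.75, 2.2], [0.22, 2.44], [-1.43, 4.57], [0, 2.65], [-2.85, 2.85]. Speed limits (rad/s): [2.79, 2.79, 3.14, 3.14, 3.14, 3.14].

INTERFACE

Orientations are given as a rotation vector (axis times angle).
In Python, from cell import sensors, optics, job gives the robot as it stands. The module is installed in compiled form; this text tells all that it offers.
- The arm moves only by the tool apply_moves, never from a script. Its argument "rows" is text: rows parted by semicolons, each of 7 numbers parted by spaces: the shift along the tool's x, y, z scaled (see below), then the turn, a rotation vector about the tool's x, y, z scaled (see below), then the opening, from 0 (shut) to 1 (fully open). A call has 1 to 20 rows; each row is the pose to reach, as a shift and turn from the pose commanded when the call began, along the tool's axes at that moment; what a row does not reach only later rows make up. The controller multiplies each number of a shift by 0.25 m and each number of a turn by pi/2 rad. A row lasts 1/12 s, in which the tool goes at most 41.7 mm and 7.16 degrees, less where a joint would pass 70% of its speed; a pose out of reach is approached as far as the arm can. A call with a number of a shift or a turn outside -1 to 1 is refused whole. A call with a gripper value outside its range is refused whole. The fingers move at their own pace and stop on an object; the grip force is fixed at half the most. Time passes only in rows, so rows that repeat a pose let the fingers close. It gives the time, the measured TCP pose, the force and the opening at its end, in the units of the state.
- sensors.read_state(): the state, without advancing time (a new reading comes with each control period).
- optics.snapshot(name): name is "side" or "top" or "wrist"; returns (picture, depth): 420x560x3 uint8, red, green, blue; 420x560 float32, m along the optical axis (not along the pixel's ray), 0 where there is no reading.
- optics.calibration(name): a dict with "K" (3x3 intrinsics, pixels), "world_from_camera" (4x4, takes a point from camera to world coordinates); the wrist camera has in their place "T_tool_cam" (4x4, takes a point from camera to tool coordinates, whose origin is the TCP and whose axes are the flange's). Camera axes: x right, y up, looking along -z (the intrinsics and any distortion apply to the point x, -y, -z); pixel columns grow to the right and rows downward; lengths in m; the calibration is good to about 2 mm. A picture is of the moment at which its call begins: read the wrist's pose just before it. calibration takes no time and is no camera call.
- job.close_job(): hands the job in, once; it reports no verdict.
The state is a dict: "time": time; "q": joint angles; "qd": joint speeds; "joint_efforts": joint torques, N m; "ee_pos": TCP position; "tcp_rot": TCP orientation; "force": force on the tool from outside, world axes, zero at the start; "ft_torque": the same for the moment, N m; "width": opening from 0.0 (shut) to 1.0 (fully open).
Only numpy, scipy, OpenCV 4.12 (cv2) and the standard library are available. Lean on these libraries where they do the work, as an engineer would, in place of code of your own. Each camera call takes 0.05 s, during which the arm holds its last target. There are 200 camera calls.

## Working session

There is one attempt and no reset: what is moved stays moved. The work goes in short steps, Python scripts to look and compute and a tool call to move; the robot and the scene stay as the last step left them, time stands still between calls to the robot, and variables do not carry over. Pictures are saved under pics/ and viewed, about 8 in all and at most 12, crops included, and the job is handed in when it is done.

Besides the shell and the picture viewer there is one more tool, called after ">>>" in YAML: its name, and indented under it one key for each argument. apply_moves: Moves the arm, as the interface text tells. Its arguments: {"type":"object","properties":{"rows":{"type":"string"}},"required":["rows"]}

```bash
mkdir -p pics
python3 - <<'E'
from cell import sensors, optics
import cv2,numpy as np
s=sensors.read_state();print(s)
for n in("top","side"):
    p,d=optics.snapshot(n);np.savez(f"pics/{n}.npz",p=p,d=d);cv2.imwrite(f"pics/{n}1.png",p[...,::-1])
    c=optics.calibration(n);print(n,c)
print(optics.calibration("wrist"))
E
```

```text
{'time': 0.0, 'q': array([ 1.03950158e+00,  5.28489215e-01,  1.43393359e+00, -8.65261685e-06,
        1.18137866e+00, -1.78495751e-01]), 'qd': array([-9.69567916e-04, -9.56193919e-05, -1.23073905e-03,  8.92379148e-04,
        9.60904279e-04,  2.33580959e-04]), 'joint_efforts': array([-3.12211869e-04, -4.40043640e+01, -1.76595908e+01,  6.34004991e-02,
        5.80443267e-02, -1.49971606e-04]), 'ee_pos': array([0.215541  , 0.58586125, 0.22154752]), 'tcp_rot': array([-0.55116704, -3.09209214,  0.00325696]), 'force': array([-0.03197227, -0.74005118, -0.1573329 ]), 'ft_torque': array([ 0.01652152, -0.01190739,  0.01634031]), 'width': 0.9998758256329715}
top {'K': array([[514.16310296,   0.        , 267.54898625],
       [  0.        , 514.16310296, 205.170891  ],
       [  0.        ,   0.        ,   1.        ]]), 'world_from_camera': array([[ 1.73525008e-04,  9.92037061e-01, -1.25946173e-01,
         4.22318982e-01],
       [-9.99556289e-01, -3.57934389e-03, -2.95704880e-02,
        -3.14438997e-03],
       [-2.97858247e-02,  1.25895421e-01,  9.91596262e-01,
         8.22343886e-01],
  
[... 334 characters left out ...]
      [-0.03198814, -0.56467696,  0.82469187,  0.69262379],
       [ 0.02073485,  0.82456164,  0.56539205,  0.52325702],
       [ 0.        ,  0.        ,  0.        ,  1.        ]])}
{'K': array([[289.06216891,   0.        , 283.41815104],
       [  0.        , 289.06216891, 208.63380557],
       [  0.        ,   0.        ,   1.        ]]), 'T_tool_cam': array([[-1.06858713e-04,  9.53543160e-01,  3.01256419e-01,
         8.26859330e-02],
       [ 9.99999991e-01,  7.64299699e-05,  1.12792409e-04,
        -1.40155964e-04],
       [ 8.45274112e-05,  3.01256428e-01, -9.53543160e-01,
        -1.61674609e-01],
       [ 0.00000000e+00,  0.00000000e+00,  0.00000000e+00,
         1.00000000e+00]])}
```

View pics/top1.png

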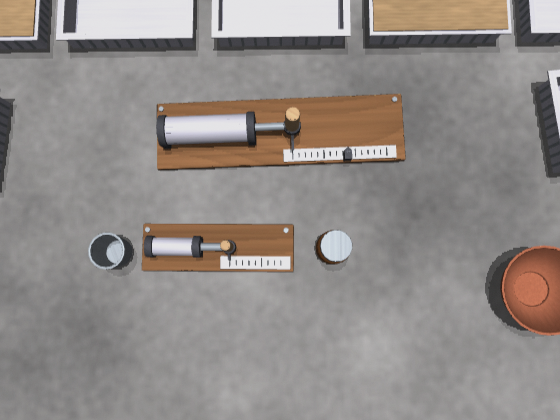

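View pics/side1.png

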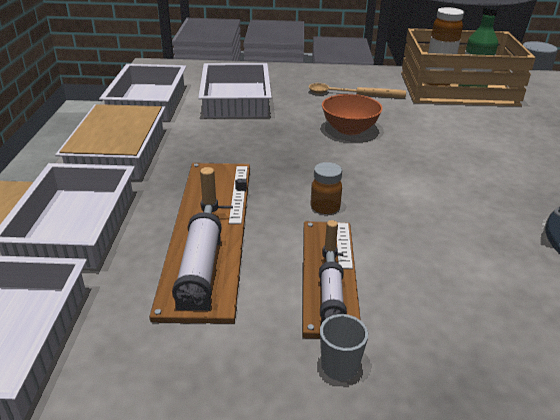

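Top view: the long scale's grip top is at about (292,114), its clip at (347,153), and it pulls to the right (world -y). The short scale is nearer the robot, with its grip at (227,246). Side view agrees; a jar stands near the short scale.

```bash
cat > h.py <<'E'
import numpy as np,cv2
from cell import sensors,optics
from scipy.spatial.transform import Rotation as R
def pose():
    s=sensors.read_state();T=np.eye(4);T[:3,:3]=R.from_rotvec(s['tcp_rot']).as_matrix();T[:3,3]=s['ee_pos'];return T
def cast(K,T,uv,z):
    d=np.array([(uv[0]-K[0,2])/K[0,0],-(uv[1]-K[1,2])/K[1,1],-1]);d=T[:3,:3]@d
    return T[:3,3]+d*(z-T[2,3])/d[2]
E
python3 - <<'E'
from h import *
np.set_printoptions(precision=4,suppress=True)
d=np.load('pics/top.npz');p,D=d['p'],d['d'];c=optics.calibration('top');K,T=c['K'],c['world_from_camera']
h=cv2.cvtColor(p,cv2.COLOR_RGB2HSV)
print(h[114,292],h[153,347],h[120,240])
for n,uv,z in(("grip",(292.5,113.5),.102),("clip",(347,153),.032),("b0",(158,104),.012),("b1",(405,95),.012),("b2",(158,169),.012),("b3",(404,159),.012),("tubeL",(165,130),.062),("tubeR",(250,128),.062),("jar",(336,245),.07)):
    print(n,cast(K,T,uv,z),D[int(uv[1]),int(uv[0])])
print(pose())
c=optics.calibration('side');d=np.load('pics/side.npz')
print("side grip",cast(c['K'],c['world_from_camera'],(207,171),.102),"clip",cast(c['K'],c['world_from_camera'],(241,182),.032))
E
```

```text
[ 18  87 226] [113  24  97] [123  10 229]
grip [ 0.6471 -0.0177  0.102 ] 0.7447035
clip [ 0.6045 -0.1038  0.032 ] 0.80310005
b0 [0.6932 0.2009 0.012 ] 0.8431853
b1 [ 0.7044 -0.2018  0.012 ] 0.8476134
b2 [0.5847 0.1979 0.012 ] 0.83295375
b3 [ 0.5987 -0.1967  0.012 ] 0.81999725
tubeL [0.6353 0.1764 0.062 ] 0.7862855
tubeR [0.6374 0.0463 0.062 ] 0.7825024
jar [ 0.4591 -0.0804  0.07  ] 0.7437926
[[-0.9384  0.3456 -0.001   0.2156]
 [ 0.3456  0.9384 -0.0017  0.5859]
 [ 0.0003 -0.0019 -1.      0.2217]
 [ 0.      0.      0.      1.    ]]
side grip [ 0.6469 -0.0141  0.102 ] clip [ 0.6048 -0.0985  0.032 ]
```

>>> apply_moves:
  rows: "-0.08 -0.05 0 0 0 0 1; -0.2 -0.14 0 0 0 0 1; -0.34 -0.23 0 0 0 0 1; -0.48 -0.32 0 0 0 0 1; -0.62 -0.42 0 0 0 0 1; -0.76 -0.51 0 0 0 0 1; -0.88 -0.6 0 0 0 0 1; -1 -0.68 0 0 0 0 1; -1 -0.68 0 0 0 0 1"

```text
time: 0.85
ee_pos: [0.3954, 0.336, 0.2223]
tcp_rot: [0.56, 3.089, -0.003]
force: [0.1, 0.3, 0.5]
width: 1.001
```

>>> apply_moves:
  rows: "-0.08 -0.05 0 0 0 0 1; -0.2 -0.14 0 0 0 0 1; -0.34 -0.23 0 0 0 0 1; -0.48 -0.32 0 0 0 0 1; -0.62 -0.42 0 0 0 0 1; -0.76 -0.51 0 0 0 0 1; -0.88 -0.6 0 0 0 0 1; -1 -0.68 0 0 0 0 1; -1 -0.68 0 0 0 0 1"

```text
time: 1.6
ee_pos: [0.5725, 0.0895, 0.2225]
tcp_rot: [0.559, 3.086, -0.003]
force: [0.6, 0.6, 0.6]
width: 0.997
```

>>> apply_moves:
  rows: "-0.08 -0.05 0 0 0 -0.04 1; -0.18 -0.12 0 0 0 -0.1 1; -0.28 -0.19 0 0 0 -0.15 1; -0.38 -0.25 0 0 0 -0.2 0.8; -0.45 -0.3 0 0 0 -0.244 0.6; -0.45 -0.3 0 0 0 -0.244 0.45; -0.45 -0.3 0 0 0 -0.244 0.45; -0.45 -0.3 0 0 0 -0.244 0.45; -0.45 -0.3 0 0 0 -0.244 0.45"

```text
time: 2.35
ee_pos: [0.6462, -0.0129, 0.2222]
tcp_rot: [0.049, -3.14, -0.001]
force: [-0.1, 0.5, -0.7]
width: 0.63
```

Run:
```python
from h import *
np.set_printoptions(precision=4,suppress=True)
P=pose();s=sensors.read_state();print(P,s['width'],s['time'],s['q'])
p,d=optics.snapshot('wrist');np.savez('pics/w1.npz',p=p,d=d,P=P);cv2.imwrite('pics/w1.png',p[...,::-1])
```

```text
[[-0.9995 -0.0314 -0.0016  0.6462]
 [-0.0314  0.9995  0.0008 -0.0129]
 [ 0.0016  0.0008 -1.      0.2222]
 [ 0.      0.      0.      1.    ]] 0.6301690109438064 2.35 [-0.1928  0.5579  1.3747  0.0005  1.2108 -1.7951]
```

View pics/w1.png

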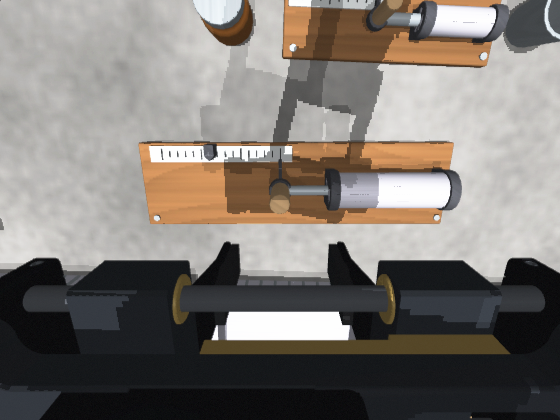

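Wrist view: the grip top is at about (280,204), the clip top at (210,150), and the pointer at (280,165). Fingers are still closing to 0.45.

Run:
```python
from h import *
np.set_printoptions(precision=4,suppress=True)
d=np.load('pics/w1.npz');P=d['P'];p=d['p'];c=optics.calibration('wrist');T=P@c['T_tool_cam'];K=c['K']
h=cv2.cvtColor(p,cv2.COLOR_RGB2HSV)
def blob(m,box):
    u0,u1,v0,v1=box;mm=np.zeros_like(m);mm[v0:v1,u0:u1]=m[v0:v1,u0:u1]
    n,l,s,ce=cv2.connectedComponentsWithStats(mm);i=1+s[1:,4].argmax();print(s[i],ce[i]);return ce[i]
cl=blob((h[...,2]<90).astype('u1'),(200,222,140,162))
print("clip",cast(K,T,cl,.032))
for uv in((280,203),(280,206)):print("grip",cast(K,T,uv,.102),d['d'][uv[1],uv[0]])
print(h[195:214:2,280]);print(h[205,262:300:2,:].tolist())
for uv in((140,142),(452,142),(148,223),(440,223)):print("b",cast(K,T,uv,.012))
for uv in((328,188),(450,188)):print("tube",cast(K,T,uv,.05))
print("ptr",cast(K,T,(280,163),.03))
```

```text
[206 144  11  16  55] [213.3636 149.7273]
clip [ 0.6028 -0.0985  0.032 ]
grip [ 0.6464 -0.0167  0.102 ] 0.29520074
grip [ 0.6496 -0.0166  0.102 ] 0.29438657
[[ 16 101 121]
 [ 16 100 128]
 [ 17 102 130]
 [ 16 104 186]
 [ 16 102 188]
 [ 16 101 184]
 [ 17 102 173]
 [ 16 102 177]
 [ 17 101 180]
 [ 16 104 169]]
[[14, 141, 112], [14, 137, 112], [14, 142, 113], [14, 136, 111], [17, 101, 170], [17, 103, 178], [16, 105, 178], [16, 102, 173], [17, 103, 173], [16, 101, 184], [16, 104, 186], [16, 101, 187], [16, 104, 184], [16, 103, 174], [13, 136, 120], [13, 141, 121], [13, 136, 122], [14, 140, 120], [14, 139, 121]]
b [ 0.5983 -0.195   0.012 ]
b [0.5861 0.1973 0.012 ]
b [ 0.7069 -0.1968  0.012 ]
b [0.6945 0.2033 0.012 ]
tube [0.6414 0.0396 0.05  ]
tube [0.6369 0.1842 0.05  ]
ptr [ 0.6165 -0.0182  0.03  ]
```

>>> apply_moves:
  rows: "0 -0.015 0.05 0 0 0 0.45; 0 -0.015 0.13 0 0 0 0.45; 0 -0.015 0.2 0 0 0 0.45; 0 -0.015 0.25 0 0 0 0.45; 0 -0.015 0.28 0 0 0 0.45; 0 -0.015 0.28 0 0 0 0.45"

```text
time: 2.9
ee_pos: [0.6458, -0.0172, 0.1508]
tcp_rot: [0.049, -3.137, -0.001]
force: [-0.8, -0.3, -0.1]
width: 0.452
```

>>> apply_moves:
  rows: "-0.005 0 0.05 0 0 0 0.45; -0.005 0 0.11 0 0 0 0.45; -0.005 0 0.18 0 0 0 0.45; -0.005 0 0.25 0 0 0 0.45; -0.005 0 0.31 0 0 0 0.45; -0.005 0 0.35 0 0 0 0.45; -0.005 0 0.363 0 0 0 0.45; -0.005 0 0.363 0 0 0 0.45"

```text
time: 3.57
ee_pos: [0.6485, -0.0182, 0.0612]
tcp_rot: [0.048, -3.14, -0.0]
force: [0.4, 1.0, -0.7]
width: 0.448
```

Run:
```python
from h import *
P=pose();s=sensors.read_state();print(P,s['width'],s['force'])
p,d=optics.snapshot('wrist');np.savez('pics/w2.npz',p=p,d=d,P=P);cv2.imwrite('pics/w2.png',p[...,::-1])
```

```text
[[-9.99532497e-01 -3.05602933e-02 -9.25144373e-04  6.48469837e-01]
 [-3.05604442e-02  9.99532909e-01  1.49515837e-04 -1.81610093e-02]
 [ 9.20142999e-04  1.77718761e-04 -9.99999561e-01  6.11918867e-02]
 [ 0.00000000e+00  0.00000000e+00  0.00000000e+00  1.00000000e+00]] 0.4483032020310441 [ 0.38875636  1.0201471  -0.6607744 ]
```

View pics/w2.png

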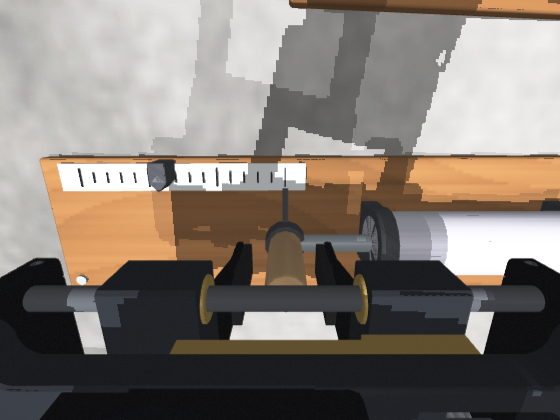

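Wrist view: the post stands between the fingers (base ring at (285,235)), with clearance to the tube on the right. The pointer tongue is at u≈285 and the clip at about (160,172). Closing.

>>> apply_moves:
  rows: "0 0 0 0 0 0 0.3; 0 0 0 0 0 0 0.1; 0 0 0 0 0 0 0; 0 0 0 0 0 0 0; 0 0 0 0 0 0 0; 0 0 0 0 0 0 0; 0 0 0 0 0 0 0; 0 0 0 0 0 0 0"

```text
time: 4.28
ee_pos: [0.6493, -0.0179, 0.0627]
tcp_rot: [-0.048, 3.14, 0.0]
force: [-0.6, 2.5, 6.1]
width: 0.247
```

Run:
```python
from h import *
d=np.load('pics/w2.npz');P=d['P'];c=optics.calibration('wrist');T=P@c['T_tool_cam'];K=c['K']
for n,uv,z in(("clip top",(158,170),.032),("clip bot-ish",(158,187),.02),("ptr tip",(285,188),.03),("ptr",(285,215),.035)):print(n,cast(K,T,uv,z),d['d'][uv[1],uv[0]])
```

```text
clip top [ 0.6016067  -0.10335016  0.032     ] 0.19230542
clip bot-ish [ 0.6161923  -0.10974336  0.02      ] 0.19554822
ptr tip [ 0.611779   -0.01858457  0.03      ] 0.19600946
ptr [ 0.62958339 -0.01804119  0.035     ] 0.1983948
```

>>> apply_moves:
  rows: "0 -0.01 0 0 0 0 0; 0 -0.03 0 0 0 0 0; 0 -0.06 0 0 0 0 0; 0 -0.09 0 0 0 0 0; 0 -0.12 0 0 0 0 0; 0 -0.15 0 0 0 0 0; 0 -0.18 0 0 0 0 0; 0 -0.21 0 0 0 0 0; 0 -0.24 0 0 0 0 0; 0 -0.27 0 0 0 0 0; 0 -0.295 0 0 0 0 0; 0 -0.315 0 0 0 0 0; 0 -0.325 0 0 0 0 0; 0 -0.33 0 0 0 0 0; 0 -0.33 0 0 0 0 0; 0 -0.33 0 0 0 0 0"

```text
time: 5.62
ee_pos: [0.6518, -0.0982, 0.0627]
tcp_rot: [-0.046, 3.14, 0.006]
force: [1.0, 8.9, 6.8]
width: 0.249
```

Run:
```python
from h import *
P=pose();s=sensors.read_state();print(P,s['width'],s['force'])
p,d=optics.snapshot('wrist');np.savez('pics/w3.npz',p=p,d=d,P=P);cv2.imwrite('pics/w3.png',p[...,::-1])
q=p[120:300,200:380];cv2.imwrite('pics/w3c.png',cv2.resize(q,None,fx=3,fy=3)[...,::-1])
```

```text
[[-0.99956174 -0.02956642  0.00146994  0.65179759]
 [-0.02956093  0.99955642  0.00362194 -0.0982281 ]
 [-0.00157637  0.0035769  -0.99999236  0.06268148]
 [ 0.          0.          0.          1.        ]] 0.2491497645112816 [1.03655421 8.90140402 6.84095262]
```

View pics/w3c.png

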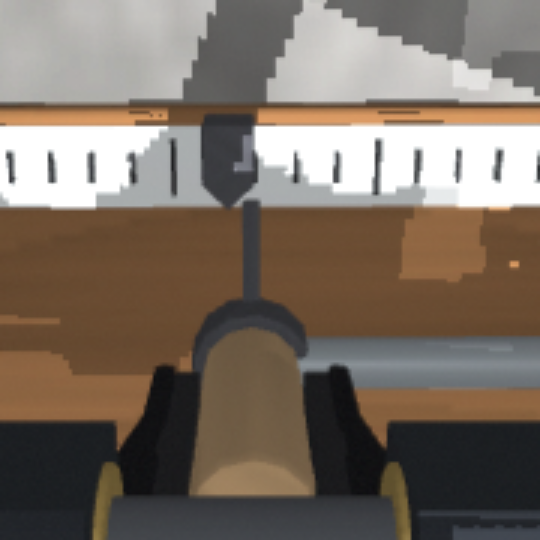

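Crop: the pointer is at crop u≈251 and the clip's tip at u≈228 (7.7 real pixels, about 5 mm short). I'll pull 5 mm more and hold.

>>> apply_moves:
  rows: "0 -0.01 0 0 0 0 0; 0 -0.021 0 0 0 0 0; 0 -0.021 0 0 0 0 0; 0 -0.021 0 0 0 0 0; 0 -0.021 0 0 0 0 0; 0 -0.021 0 0 0 0 0; 0 -0.021 0 0 0 0 0; 0 -0.021 0 0 0 0 0"

```text
time: 6.33
ee_pos: [0.652, -0.1031, 0.0627]
tcp_rot: [-0.047, 3.14, 0.006]
force: [0.5, 8.4, 7.2]
width: 0.245
```

Run:
```python
from h import *
P=pose();s=sensors.read_state();print(P,s['width'],s['force'])
p,d=optics.snapshot('wrist')
q=p[120:300,200:380];cv2.imwrite('pics/w4c.png',cv2.resize(q,None,fx=3,fy=3)[...,::-1])
```

```text
[[-0.99955377 -0.02983752  0.00141069  0.65195675]
 [-0.02983192  0.99954759  0.00383113 -0.10311799]
 [-0.00152437  0.00378734 -0.99999167  0.0626691 ]
 [ 0.          0.          0.          1.        ]] 0.24520856320994996 [0.54724691 8.43445038 7.22154911]
```

View pics/w4c.png

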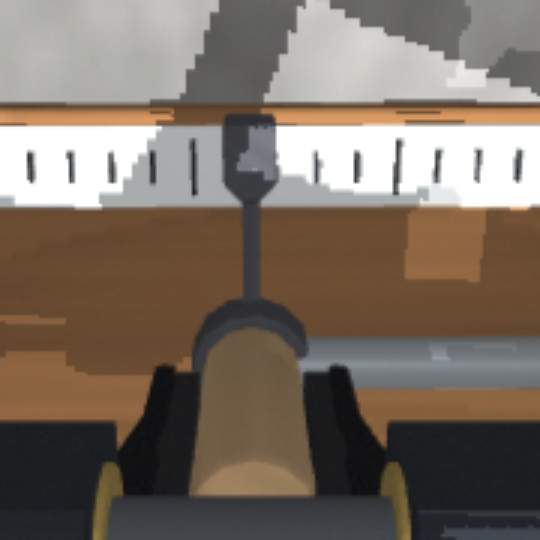

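>>> apply_moves:
  rows: "0 0 0 0 0 0 0; 0 0 0 0 0 0 0; 0 0 0 0 0 0 0; 0 0 0 0 0 0 0; 0 0 0 0 0 0 0; 0 0 0 0 0 0 0; 0 0 0 0 0 0 0; 0 0 0 0 0 0 0; 0 0 0 0 0 0 0; 0 0 0 0 0 0 0; 0 0 0 0 0 0 0; 0 0 0 0 0 0 0; 0 0 0 0 0 0 0; 0 0 0 0 0 0 0; 0 0 0 0 0 0 0; 0 0 0 0 0 0 0; 0 0 0 0 0 0 0; 0 0 0 0 0 0 0; 0 0 0 0 0 0 0; 0 0 0 0 0 0 0"

```text
time: 8.05
ee_pos: [0.652, -0.1031, 0.0627]
tcp_rot: [-0.047, 3.14, 0.006]
force: [2.2, 9.3, 6.8]
width: 0.241
```

Crop: the pointer (u≈251) points exactly at the clip's tip. Hold a bit more, then ease home over about 1.5 s.

>>> apply_moves:
  rows: "0 0 0 0 0 0 0; 0 0 0 0 0 0 0; 0 0 0 0 0 0 0; 0 0 0 0 0 0 0; 0 0 0 0 0 0 0; 0 0 0 0 0 0 0; 0 0.01 0 0 0 0 0; 0 0.03 0 0 0 0 0; 0 0.05 0 0 0 0 0; 0 0.07 0 0 0 0 0; 0 0.09 0 0 0 0 0; 0 0.11 0 0 0 0 0; 0 0.13 0 0 0 0 0; 0 0.15 0 0 0 0 0; 0 0.17 0 0 0 0 0; 0 0.19 0 0 0 0 0; 0 0.21 0 0 0 0 0; 0 0.23 0 0 0 0 0"

```text
time: 9.55
ee_pos: [0.6502, -0.0472, 0.0627]
tcp_rot: [-0.048, 3.14, 0.002]
force: [0.5, 4.2, 6.2]
width: 0.247
```

>>> apply_moves:
  rows: "0 0.02 0 0 0 0 0; 0 0.04 0 0 0 0 0; 0 0.06 0 0 0 0 0; 0 0.08 0 0 0 0 0; 0 0.09 0 0 0 0 0; 0 0.1 0 0 0 0 0; 0 0.11 0 0 0 0 0; 0 0.115 0 0 0 0 0; 0 0.119 0 0 0 0 0; 0 0.119 0 0 0 0 0; 0 0.119 0 0 0 0 0; 0 0.119 0 0 0 0 0"

```text
time: 10.55
ee_pos: [0.6493, -0.0184, 0.0627]
tcp_rot: [-0.048, 3.14, 0.0]
force: [-0.5, 3.3, 5.7]
width: 0.245
```

>>> apply_moves:
  rows: "0 0.002 0 0 0 0 0.27; 0 0.002 0 0 0 0 0.3; 0 0.002 0 0 0 0 0.35; 0 0.002 0 0 0 0 0.4; 0 0.002 0 0 0 0 0.45; 0 0.002 0 0 0 0 0.45; 0 0.002 0 0 0 0 0.45; 0 0.002 0 0 0 0 0.45"

```text
time: 11.22
ee_pos: [0.6486, -0.0184, 0.0617]
tcp_rot: [0.048, -3.141, 0.0]
force: [-0.5, -0.1, 0.2]
width: 0.446
```

>>> apply_moves:
  rows: "0 0 -0.03 0 0 0 0.45; 0 0 -0.1 0 0 0 0.45; 0 0 -0.2 0 0 0 0.45; 0 0 -0.3 0 0 0 0.45; 0 0 -0.4 0 0 0 0.45; 0 0 -0.5 0 0 0 0.45; 0 0 -0.6 0 0 0 0.45; 0 0 -0.65 0 0 0 0.45; 0 0 -0.65 0 0 0 0.45; 0 0 -0.65 0 0 0 0.45; 0 0 -0.65 0 0 0 0.45"

```text
time: 12.13
ee_pos: [0.6477, -0.0181, 0.2233]
tcp_rot: [0.048, -3.139, -0.001]
force: [-0.1, 0.7, -0.2]
width: 0.451
```

Run:
```python
from h import *
P=pose();s=sensors.read_state();print(s['ee_pos'],s['width'],s['force'],s['time'])
p,d=optics.snapshot('wrist');cv2.imwrite('pics/w5.png',p[...,::-1])
c=optics.calibration('wrist');T=P@c['T_tool_cam']
print(cast(c['K'],T,(280,204),.102),cast(c['K'],T,(280,163),.03))
```

```text
[ 0.64772923 -0.01811091  0.22332508] 0.4513973027728857 [-0.08077206  0.68349134 -0.18223058] 12.1333
[ 0.64925099 -0.02187219  0.102     ] [ 0.61815042 -0.02346743  0.03      ]
```

View pics/w5.png

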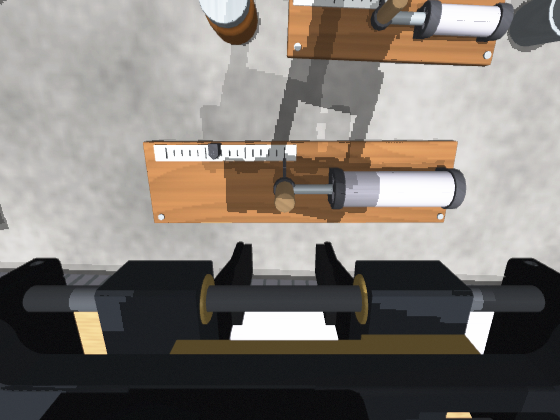

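The grip is at (285,204), 47 px from the tube end as before (280→327). The slide is home, the gripper is clear, and the short scale looks unchanged.

```bash
python3 -c "
from cell import job
print(job.close_job())"
```

```text
the job is handed in; nothing more can be done
None
```

I gripped the long scale's post and pulled the slide out about 85 mm. I held it there for about 2.5 s, eased it home over about 2 s, let go and rose clear. The job is handed in at about 12 s; `close_job` gave no verdict.

- **Hold:** the wrist close-up showed the pointer exactly at the clip's tip. The measured tool position did not change during the hold.
- **Return:** the tool came back to within 0.5 mm of where it first gripped, at no more than about 0.06 m/s commanded. In the last picture the gap from grip to tube is the same as at the start, so the slide is home.
- **Release:** the force on the tool was near zero after opening, and the gripper is about 16 cm above the grasp height.
- **Short scale:** it was never touched and looks unchanged, though the last picture shows only part of it.

No check failed or disagreed; position estimates from the different camera views agreed to within about 5 mm.

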